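# Load the specimen carrier and hold it against the sprung fence

## Task

Put the two spare brass pillars into the two empty pockets of the specimen carrier, fully home, leaving the pillars already in it and everything else on the bench alone. Then slide the loaded carrier flat along the bench, front edge first, squarely and centrally up against the sprung steel fence, and push until the fence's 20 mm gap is about half closed (a steady 10 N or so), never all the way. Finish while holding the carrier there with that steady push, without letting go, so that a colleague can screw it down.

Things in the scene. Friction and masses are not known exactly. Their poses are not given: they have to be found in the camera images.
- pocket0 (a point): pocket 0 of the specimen carrier: round, 27 mm wide, 10 mm deep, opening upward. The point lies on the pocket's axis where the middle of a seated pillar comes: 26 mm above the carrier's underside, 20 mm above the pocket floor, 10 mm above the plate's top face. In the carrier's frame it is at x +22, y -63 mm. Two of the four pockets, different each time, are empty at the start
- pocket1 (a point): pocket 1 of the specimen carrier: round, 27 mm wide, 10 mm deep, opening upward. The point lies on the pocket's axis where the middle of a seated pillar comes: 26 mm above the carrier's underside, 20 mm above the pocket floor, 10 mm above the plate's top face. In the carrier's frame it is at x +22, y -21 mm. Two of the four pockets, different each time, are empty at the start
- pocket2 (a point): pocket 2 of the specimen carrier: round, 27 mm wide, 10 mm deep, opening upward. The point lies on the pocket's axis where the middle of a seated pillar comes: 26 mm above the carrier's underside, 20 mm above the pocket floor, 10 mm above the plate's top face. In the carrier's frame it is at x +22, y +21 mm. Two of the four pockets, different each time, are empty at the start
- pocket3 (a point): pocket 3 of the specimen carrier: round, 27 mm wide, 10 mm deep, opening upward. The point lies on the pocket's axis where the middle of a seated pillar comes: 26 mm above the carrier's underside, 20 mm above the pocket floor, 10 mm above the plate's top face. In the carrier's frame it is at x +22, y +63 mm. Two of the four pockets, different each time, are empty at the start
- pillarA_mid (a point): middle (half-way up, on the axis) of a brass specimen pillar: upright cylinder 24 mm diameter, 40 mm tall, about 0.08 kg; in one of the carrier's pockets at the start, stays there
- pillarB_mid (a point): middle (half-way up, on the axis) of a brass specimen pillar: upright cylinder 24 mm diameter, 40 mm tall, about 0.08 kg; in one of the carrier's pockets at the start, stays there
- pillarC_mid (a point): middle (half-way up, on the axis) of a brass specimen pillar: upright cylinder 24 mm diameter, 40 mm tall, about 0.08 kg; a spare, standing on the bench at the start
- pillarD_mid (a point): middle (half-way up, on the axis) of a brass specimen pillar: upright cylinder 24 mm diameter, 40 mm tall, about 0.08 kg; a spare, standing on the bench at the start
- carrier_front (a point): centre of the specimen carrier's front edge, at its underside; axes are the carrier's: x forward (towards the edge that meets the fence), y left along the row of pockets, z up. The carrier is a loose aluminium plate 110 (x) by 180 (y) by 16 mm high, about 0.6 kg empty, lying flat on the bench; it slides on the bench with friction. Its middle lies 55 mm behind this point
- carrier_grip (a point): point on the carrier's upright black grip post, 40 mm above the carrier's underside, on the post's axis; the post is 14 mm (carrier x) by 30 mm (carrier y), its top 60 mm above the underside; it stands 93 mm behind the front edge, in the middle of the width. Same axes as the carrier. The row of pockets runs 60 mm in front of it
- carrier: the specimen carrier (see carrier_front); origin at the centre of its underside
- fence_face (a point): middle of the sprung fence's front face, at bench level; x points along the push (into the fence), y along the face to the left, z up; it moves with the fence bar. The fence is a steel bar 180 mm wide (y), 12 mm thick, its top 28 mm above the bench, carried on two rods in front of a fixed blue block 180 mm wide, 30 mm high, 50 mm deep
- fence (a joint): how far the fence bar is pushed in towards its blue block, m: 0 when free, 0.020 at its end stop (the visible gap between bar and block is 20 mm minus this). Spring: 2 N at the start of travel, then 0.8 N per mm, so 10 N at half travel (0.010)
- slim_post: a plain upright brass post, 14 mm diameter, 60 mm tall; too thin and too tall to be a spare; leave alone; origin: at its underside on the bench
- wide_disc: a flat brass disc, 48 mm diameter, 14 mm high; not a spare; leave alone; origin: at its underside on the bench
- lens_ring: a black ring, 44 mm outside, 12 mm high; leave alone; origin: at its underside on the bench
- driver: a screwdriver lying on the bench; leave alone; origin: on its length, lying along its x axis
- jar: an amber glass jar, 52 mm diameter, 60 mm tall; leave alone; origin: at its underside on the bench
- angle_block: a steel angle block, 50 x 40 x 50 mm; leave alone; origin: at its underside on the bench

How it is judged:
On the way, in this order (a step that is already met when the one before it is completed fails the run):
1. all four pockets hold a seated pillar, the fence still untouched (distance between any of pillarA_mid, pillarB_mid, pillarC_mid, pillarD_mid and pocket0 below 0.005 m and distance between any of pillarA_mid, pillarB_mid, pillarC_mid, pillarD_mid and pocket1 below 0.005 m and distance between any of pillarA_mid, pillarB_mid, pillarC_mid, pillarD_mid and pocket2 below 0.005 m and distance between any of pillarA_mid, pillarB_mid, pillarC_mid, pillarD_mid and pocket3 below 0.005 m and value of joint fence below 0.003 m), for 0.2 s.
2. the loaded carrier presses the fence in to about half its travel (value of joint fence between 0.006 and 0.014 m and contact force between carrier and fence between 5 and 16 N and y of carrier_front in the frame of fence_face between -0.015 and 0.015 m and angle between the x axis of carrier_front and the x axis of fence_face, either way round below 0.06 rad and height (world z) of carrier_front below 0.005 m and angle between carrier_front's own z axis and vertical below 0.05 rad), for 0.3 s.
At the end, for the whole second after the job is handed in: Each pocket holds a seated pillar (within 5 mm); the carrier lies flat, still, square to the fence (0.06 rad) and centred on it (15 mm), pressing it in by 6 to 14 mm with 5 to 16 N; the gripper is still on the carrier (over 2 N) and not on the fence (all of step 2 and distance between any of pillarA_mid, pillarB_mid, pillarC_mid, pillarD_mid and pocket0 below 0.005 m and distance between any of pillarA_mid, pillarB_mid, pillarC_mid, pillarD_mid and pocket1 below 0.005 m and distance between any of pillarA_mid, pillarB_mid, pillarC_mid, pillarD_mid and pocket2 below 0.005 m and distance between any of pillarA_mid, pillarB_mid, pillarC_mid, pillarD_mid and pocket3 below 0.005 m and contact force between the fingers and carrier above 2 N and contact force between the arm and fence below 0.5 N and linear speed of carrier below 0.01 m/s); the arm keeps its last pose, push and grip.
It fails at once if the fence is pushed all the way to its end stop (value of joint fence above 0.0185 m).
It fails at once if a pillar that was already in the carrier is lifted out (height (world z) of any of pillarA_mid, pillarB_mid above 0.038 m).
It fails at once if another thing on the bench is moved by more than 30 mm (distance of any of slim_post, wide_disc, lens_ring, driver, jar, angle_block from where it was at the start of the episode above 0.03 m).
It also fails if it takes over 72 s, if anything falls off the work surface, if the arm or the gripper's body presses on something with over 40 N, if the wrist force passes 120 N, or if a joint passes its speed limit or range.

## Robot

A 7-joint arm with a two-finger parallel gripper is mounted at the origin on the work surface. World frame = base frame: x ahead of the robot, y to its left, z up, the work surface at z = 0. Lengths are in m, angles in rad, forces in N, time in s.
With the tool pointing down it reaches from about 0.4 to 0.85 m from the base axis. Payload 10.4 kg.
Tool frame: the origin (TCP) lies between the finger pads; the fingertips stand 19 mm ahead of it and the grasp point (between the pads) is the TCP; z points along the fingers, x is the direction in which the jaws open and shut, and the axes are right-handed (so a half turn about z gives the same grasp; the last joint's range is limited). The gripper opens to 87 mm and grips with 3 to 60 N. Pads are 19 mm wide; open, the fingers measure 117 mm over their backs; the gripper's body (75 mm by 190 mm) begins 51 mm behind the grasp point.
Start: joints at [1.231, 0.332, -0.065, 1.46, 0.022, 1.35, -0.088], TCP at [0.195, -0.594, 0.242] pointing down, gripper open.
Joint ranges: [-2.6, 2.6], [-0.5, 2.12], [-1.47, 1.34], [0.16, 2.42], [-1.27, 4.41], [0.06, 2.06], [-2.6, 2.6]. Speed limits (rad/s): [2.22, 2.22, 2.79, 2.79, 3.14, 3.14, 3.14].

## Interface

Orientations are given as a unit quaternion [x, y, z, w].
In Python, from bench import * gives the robot as it stands.
- The arm moves only by the tool step_arm, never from a script. Its argument "commands" is a list of rows, each a list of 6 numbers: the shift along the tool's x, y, z in m, then the turn, a rotation vector about the tool's x, y, z in rad. In form: [[tx, ty, tz, rx, ry, rz], ...]. A call has 1 to 12 rows; each row shifts and turns the commanded pose from where the row before left it, along the tool's axes as they then stand; what a row does not reach is not made up. A row lasts 1/10 s, in which the tool goes at most 50 mm and 8.59 degrees, less where a joint would pass 70% of its speed; a pose out of reach is approached as far as the arm can. A call with a gripper value outside its range is refused whole. "gripper" is the opening, from 0 (shut) to 1 (fully open), set as the call begins (left out, the last holds). The fingers move at their own pace and stop on an object; "grip_force" is the grip in N (left out, the last holds). Time passes only in rows, so rows that do not move let the fingers close. It gives the time, the measured TCP pose, the force and the opening at its end, in the units of the state.
- read_state(): the state, without advancing time (a new reading comes with each control period).
- camera(name): name is "scene" or "top" or "wrist"; returns the picture (420x560x3 uint8, red, green, blue); there is no depth.
- get_calibration(name): a dict with "fx", "fy", "cx", "cy" (pixels), "R" (3x3) and "t" (3): a world point X has camera coordinates R X + t. Camera axes: x right, y down, z forward; pixel columns grow to the right and rows downward; lengths in m; the calibration is good to about 2 mm. The wrist camera is an equidistant fisheye: a pixel r from the principal point sees the ray r / f radians off the axis. A picture is of the moment at which its call begins: read the wrist's pose just before it. get_calibration takes no time and is no camera call; for the wrist camera it gives the pose at the moment of the call.
- close_job(): hands the job in, once; it reports no verdict.
The state is a dict: "time": time; "joint_positions": joint angles; "joint_vel": joint speeds; "joint_torque": joint torques, N m; "ee_pos": TCP position; "eef_rot": TCP orientation; "ft_force": force on the tool from outside, world axes, zero at the start; "torque": the same for the moment, N m; "width": finger opening in m.
Only numpy, scipy, OpenCV 4.12 (cv2) and the standard library are available. Lean on these libraries where they do the work, as an engineer would, in place of code of your own. Each camera call takes 0.05 s, during which the arm holds its last target. There are 200 camera calls.

## Working session

There is one attempt and no reset: what is moved stays moved. The work goes in short steps, Python scripts to look and compute and a tool call to move; the robot and the scene stay as the last step left them, time stands still between calls to the robot, and variables do not carry over. Pictures are saved under pics/ and viewed, on a budget of 10 in all, crops included, one or two more only if the job needs it, and the job is handed in when it is done.

Besides the shell and the picture viewer there is one more tool, called in YAML: its name, and indented under it one key for each argument. step_arm: Moves the arm, as the interface text tells. Its arguments: {"type":"object","properties":{"commands":{"type":"array","items":{"type":"array","items":{"type":"number"}}},"gripper":{"type":"number"},"grip_force":{"type":"number"}},"required":["commands"]}

```bash
mkdir -p pics
python3 - <<'E'
from bench import *
import cv2,numpy as np
s=read_state();print(s['ee_pos'],s['eef_rot'],s['width'],s['time'])
for n in("top","scene"):
    c=camera(n);cv2.imwrite(f'pics/{n}0.png',c[:,:,::-1]);k=get_calibration(n)
    print(n,{a:np.round(b,4).tolist() for a,b in k.items() if a in('fx','fy','cx','cy','R','t')})
k=get_calibration("wrist");print(k)
E
```

```text
[ 0.19455605 -0.59355473  0.24073019] [ 8.09786037e-01 -5.86724838e-01 -6.11726403e-04 -4.05406430e-04] 0.0867454574002918 0.0
top {'fx': 523.7189, 'fy': 523.7189, 'cx': 269.5478, 'cy': 207.6602, 'R': [[0.0279, -0.9996, -0.0073], [-0.9944, -0.027, -0.1023], [0.1021, 0.0101, -0.9947]], 't': [0.0447, 0.5151, 1.6481]}
scene {'fx': 390.7063, 'fy': 390.7063, 'cx': 277.8944, 'cy': 208.9141, 'R': [[0.3087, 0.9511, 0.0135], [0.5957, -0.1823, -0.7823], [-0.7415, 0.2495, -0.6228]], 't': [-0.2161, -0.2701, 1.5382]}
{'fx': 325.19226210127806, 'fy': 325.19226210127806, 'cx': 277.54693598231773, 'cy': 207.35665641526614, 'R': array([[ 0.31186225, -0.95012585, -0.00167656],
       [-0.91236821, -0.29996054,  0.27858198],
       [-0.26519084, -0.08534956, -0.96041099]]), 't': array([-0.6240264 , -0.03341895,  0.39100141])}
```

View pics/top0.png

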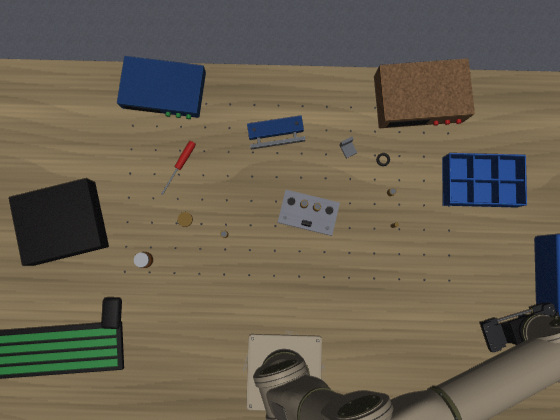

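View pics/scene0.png

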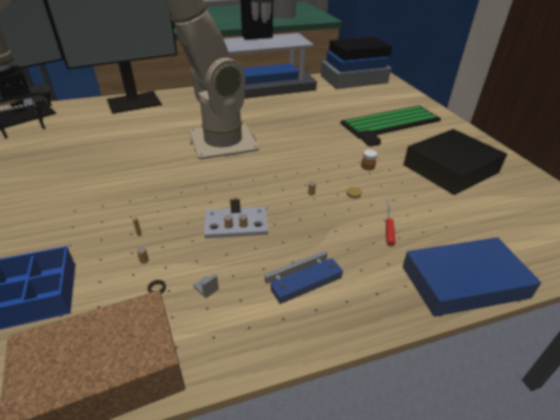

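Top view: the carrier is at about (309,212). Its outer pockets at (291,201) and (329,210) are empty. The spares stand at (392,191) and (224,234), the slim post at (394,225), and the fence bar at (277,143). The scene view agrees.

```bash
cat > h.py <<'E'
from bench import *
import cv2,numpy as np
from scipy.spatial.transform import Rotation as Ro
def ray(n,u,v,z,k=None):
    k=k or get_calibration(n);x=(u-k['cx'])/k['fx'];y=(v-k['cy'])/k['fy']
    if n=='wrist':
        r=np.hypot(x,y);s=np.sin(r)/r if r>1e-9 else 1;d=np.array([x*s,y*s,np.cos(r)])
    else:d=np.array([x,y,1.])
    R=np.array(k['R']);c=-R.T@k['t'];d=R.T@d
    return (c+d*(z-c[2])/d[2])[:2]
def proj(n,X,k=None):
    k=k or get_calibration(n);p=np.array(k['R'])@X+k['t']
    if n=='wrist':
        a=np.arctan2(np.hypot(p[0],p[1]),p[2]);q=p[:2]/np.hypot(p[0],p[1])*a
    else:q=p[:2]/p[2]
    return np.array([k['cx']+k['fx']*q[0],k['cy']+k['fy']*q[1]])
def rel(target,yaw=None):
    """tool-frame shift to bring TCP to target (world), and yaw turn"""
    s=read_state();R=Ro.from_quat(s['eef_rot']);return R.inv().apply(np.array(target)-s['ee_pos'])
E
python3 - <<'E'
from h import *
P=dict(pk3=(291,201,.016),pk0=(329,210,.016),pA=(304,204,.046),pB=(317,207,.046),sp1=(392,190,.04),sp2=(224,233,.04),slim=(394,225,.03),grip=(306,222,.06),
fl=(251,148,.028),fr=(304,140,.028),cfl=(286,191,.016),cfr=(340,202,.016),cbl=(279,222,.016),cbr=(333,234,.016),blkfl=(249,138,.03),blkfr=(304,128,.03))
for a,b in P.items():print(a,ray('top',*b).round(3))
c=cv2.imread('pics/top0.png')[110:260,200:420]
cv2.imwrite('pics/top0c.png',cv2.resize(c,None,fx=3.6,fy=3.6,interpolation=cv2.INTER_CUBIC))
s=read_state();R=Ro.from_quat(s['eef_rot']).as_matrix();k=get_calibration('wrist')
print(R.round(3)); c=-k['R'].T@k['t'];print('cam in tool',R.T@(c-s['ee_pos']),'axis',R.T@k['R'][2])
E
```

```text
pk3 [ 0.538 -0.009]
pk0 [ 0.512 -0.132]
pA [ 0.526 -0.05 ]
pB [ 0.518 -0.091]
sp1 [ 0.579 -0.329]
sp2 [0.428 0.2  ]
slim [ 0.469 -0.338]
grip [ 0.468 -0.057]
fl [0.706 0.124]
fr [ 0.737 -0.046]
cfl [0.57  0.007]
cfr [ 0.539 -0.167]
cbl [0.469 0.027]
cbr [ 0.436 -0.146]
blkfl [0.738 0.132]
blkfr [ 0.776 -0.046]
[[ 0.312 -0.95  -0.   ]
 [-0.95  -0.312  0.001]
 [-0.001  0.    -1.   ]]
cam in tool [-0.00020833 -0.07704753 -0.14294671] axis [-2.97965614e-04  2.78516678e-01  9.60431346e-01]
```

View pics/top0c.png

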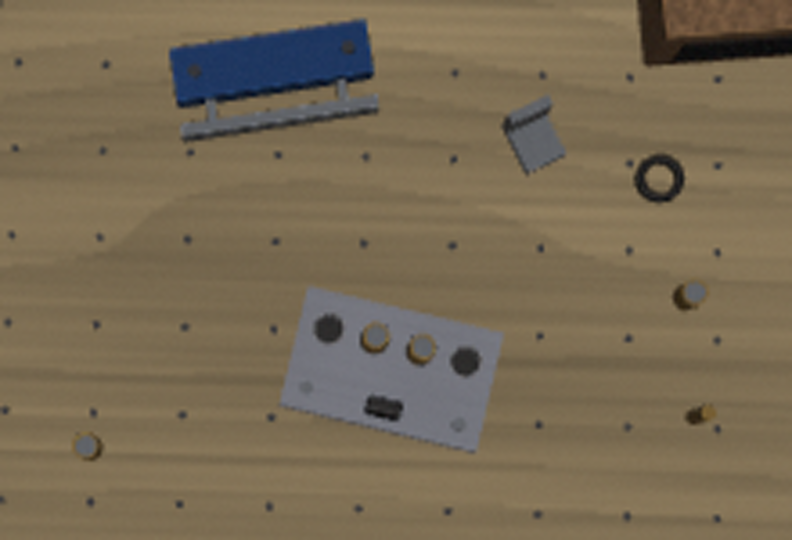

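The crop confirms the carrier is yawed about -12° and the fence about +10°. Next I work out the move to above spare 1.

Run:
```python
from h import *
print(rel([.579,-.329,.16]))
```

```text
[-0.13155072 -0.447712    0.08098108]
```

step_arm:
  commands:
    - [-0.011, -0.0373, 0.0067, 0, 0, 0]
    - [-0.011, -0.0373, 0.0067, 0, 0, 0]
    - [-0.011, -0.0373, 0.0067, 0, 0, 0]
    - [-0.011, -0.0373, 0.0067, 0, 0, 0]
    - [-0.011, -0.0373, 0.0067, 0, 0, 0]
    - [-0.011, -0.0373, 0.0067, 0, 0, 0]
    - [-0.011, -0.0373, 0.0067, 0, 0, 0]
    - [-0.011, -0.0373, 0.0067, 0, 0, 0]
    - [-0.011, -0.0373, 0.0067, 0, 0, 0]
    - [-0.011, -0.0373, 0.0067, 0, 0, 0]
    - [-0.011, -0.0373, 0.0067, 0, 0, 0]
    - [-0.011, -0.0373, 0.0067, 0, 0, 0]
  gripper: 1

```text
time: 1.3
ee_pos: [0.5798, -0.328, 0.1604]
eef_rot: [0.81, -0.587, -0.0, 0.0]
ft_force: [0.6, -1.0, 1.2]
width: 0.0868
```

step_arm:
  commands:
    - [0, 0, 0, 0, 0, -0.14]
    - [0, 0, 0, 0, 0, -0.14]
    - [0, 0, 0, 0, 0, -0.14]
    - [0, 0, 0, 0, 0, -0.14]
    - [0, 0, 0, 0, 0, -0.14]
    - [0, 0, 0, 0, 0, -0.14]
    - [0, 0, 0, 0, 0, -0.14]
    - [0, 0, 0, 0, 0, -0.07]
    - [0, 0, 0, 0, 0, 0]

```text
time: 2.2
ee_pos: [0.5786, -0.329, 0.1606]
eef_rot: [0.995, -0.101, -0.0, -0.0]
ft_force: [-0.2, 0.2, 0.3]
width: 0.0871
```

Run:
```python
from h import *
s=read_state();k=get_calibration('wrist');c=camera('wrist');cv2.imwrite('pics/w1.png',c[:,:,::-1])
print(s['time'],s['ee_pos'],Ro.from_quat(s['eef_rot']).as_matrix()[:,0],s['joint_positions'],s['ft_force'])
print('spare top pred',proj('wrist',np.array([.579,-.329,.04]),k))
np.savez('k1.npz',**k)
```

```text
2.2 [ 0.57863254 -0.32903793  0.16063061] [ 9.79433944e-01 -2.01763588e-01 -7.76392299e-04] [ 0.77405939  0.51225679 -0.45377335  1.42308231  0.22743357  1.25908526
  0.09789053] [-0.15873759  0.20826496  0.29004206]
spare top pred [277.54143697 207.91340677]
```

View pics/w1.png

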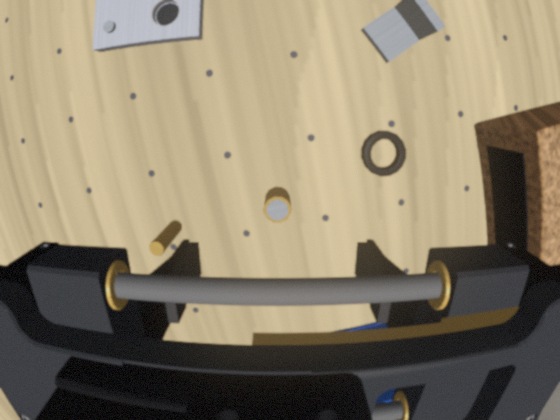

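The spare's top is at (277,209), against a predicted (277.5,208), so it is aligned within 1 mm. I descend and grip.

step_arm:
  commands:
    - [0, -0.001, 0.03, 0, 0, 0]
    - [0, 0, 0.03, 0, 0, 0]
    - [0, 0, 0.03, 0, 0, 0]
    - [0, 0, 0.025, 0, 0, 0]
    - [0, 0, 0.0115, 0, 0, 0]
    - [0, 0, 0, 0, 0, 0]
    - [0, 0, 0, 0, 0, 0]

```text
time: 2.95
ee_pos: [0.5798, -0.3283, 0.0358]
eef_rot: [0.995, -0.102, 0.001, 0.0]
ft_force: [0.7, -0.2, 0.4]
width: 0.0872
```

step_arm:
  commands:
    - [0, 0, 0, 0, 0, 0]
    - [0, 0, 0, 0, 0, 0]
    - [0, 0, 0, 0, 0, 0]
    - [0, 0, 0, 0, 0, 0]
    - [0, 0, 0, 0, 0, 0]
    - [0, 0, 0, 0, 0, 0]
    - [0, 0, 0, 0, 0, 0]
    - [0, 0, 0, 0, 0, 0]
  gripper: 0
  grip_force: 25

```text
time: 3.75
ee_pos: [0.5791, -0.3281, 0.0346]
eef_rot: [0.995, -0.102, -0.0, 0.0]
ft_force: [-0.6, -0.6, 0.1]
width: 0.0306
```

step_arm:
  commands:
    - [0, 0, -0.02, 0, 0, 0]
    - [0, 0, -0.03, 0, 0, 0]
    - [0, 0, -0.03, 0, 0, 0]
    - [0, 0, -0.03, 0, 0, 0]
    - [0, 0, 0, 0, 0, 0]

```text
time: 4.25
ee_pos: [0.5812, -0.3288, 0.1495]
eef_rot: [0.995, -0.102, 0.003, 0.001]
ft_force: [0.3, 0.8, 0.0]
width: 0.0217
```

Run:
```python
from h import *
print(rel([.512,-.132,.144]),read_state()['width'])
```

```text
[-0.10773124 -0.17872587  0.00443954] 0.021742593148714056
```

The fingers were still closing when I lifted, so I check whether the pillar was grasped.

step_arm:
  commands:
    - [0, 0, 0, 0, 0, 0]
    - [0, 0, 0, 0, 0, 0]
    - [0, 0, 0, 0, 0, 0]

```text
time: 4.55
ee_pos: [0.5785, -0.3278, 0.1432]
eef_rot: [0.995, -0.102, -0.001, -0.0]
ft_force: [-0.3, -0.5, -0.7]
width: 0.0218
```

Run:
```python
from h import *
s=read_state();k=get_calibration('wrist');c=camera('wrist');cv2.imwrite('pics/w2.png',c[:,:,::-1]);print(s['width'],s['ft_force'],s['ee_pos'])
```

```text
0.021799519881041816 [-0.28259854 -0.54452385 -0.74012452] [ 0.5784601  -0.32780659  0.14318614]
```

View pics/w2.png

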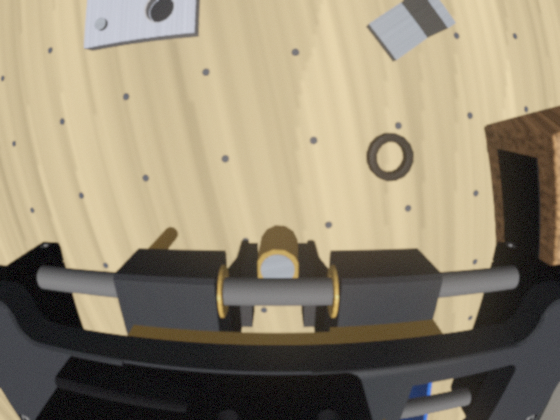

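Held: the pillar is upright between the pads, its top at (277,264). I check its height and offset in the tool, and measure the exact pocket position from this picture.

Run:
```python
from h import *
k=get_calibration('wrist');s=read_state();R=Ro.from_quat(s['eef_rot'])
for h in(0,.006,.012):print(h,[proj('wrist',s['ee_pos']+R.apply([0,dy,-h]),k).round(1) for dy in(-.003,0,.003)])
c=cv2.imread('pics/w2.png')
print('px pocket',ray('wrist',161,10,.016,k))
hsv=cv2.cvtColor(c,cv2.COLOR_BGR2HSV)
m=((hsv[...,1]<60)&(hsv[...,2]>100)).astype(np.uint8)
n,l,st,ce=cv2.connectedComponentsWithStats(m[240:300,240:320]);print(st,ce+[240,240])
print('to pocket0 standoff',rel([.512,-.132,.144]))
```

```text
0 [array([276.3, 270.7]), array([276.3, 276.1]), array([276.3, 281.3])]
0.006 [array([276.2, 276.5]), array([276.2, 282. ]), array([276.2, 287.3])]
0.012 [array([276.1, 282.6]), array([276.2, 288.2]), array([276.2, 293.7])]
px pocket [ 0.51582995 -0.13524892]
[[   0    0   80   46 2883]
 [   3    0    1    1    1]
 [   7    0    2    1    2]
 [  21   14   34   25  702]
 [   0   44   80   16 1212]] [[279.91397849 260.61186264]
 [243.         240.        ]
 [247.5        240.        ]
 [277.24501425 267.42735043]
 [279.90429043 291.91584158]]
to pocket0 standoff [-0.10487878 -0.17829627 -0.0003336 ]
```

Run:
```python
from h import *
from scipy.optimize import fsolve
k=get_calibration('wrist');s=read_state();R=Ro.from_quat(s['eef_rot'])
c=cv2.imread('pics/w2.png');print(c[220:282:2,277].tolist())
for a,b in((254,226),(254,229),(252,227)):
  f=lambda p:[proj('wrist',s['ee_pos']+R.apply([0,p[0]-.012,-p[1]]),k)[1]-a,proj('wrist',s['ee_pos']+R.apply([0,p[0]-.012,-p[1]+.04]),k)[1]-b]
  print(a,b,fsolve(f,[0,0]))
```

```text
[[162, 198, 214], [160, 197, 213], [143, 180, 199], [82, 117, 137], [60, 96, 117], [56, 93, 115], [58, 91, 113], [62, 96, 117], [61, 93, 114], [58, 93, 114], [60, 95, 116], [58, 90, 112], [58, 92, 115], [58, 91, 112], [62, 100, 125], [89, 149, 177], [102, 168, 197], [143, 168, 183], [179, 175, 173], [182, 175, 171], [182, 176, 172], [183, 178, 174], [185, 179, 174], [187, 181, 177], [186, 179, 174], [183, 176, 172], [183, 177, 174], [184, 178, 174], [180, 174, 170], [120, 116, 114], [69, 73, 75]]
254 226 [-0.00108886  0.00222739]
254 229 [ 0.00839038 -0.01874303]
252 227 [ 0.00616966 -0.01643468]
```

step_arm:
  commands:
    - [-0.021, -0.0357, 0, 0, 0, 0]
    - [-0.021, -0.0357, 0, 0, 0, 0]
    - [-0.021, -0.0357, 0, 0, 0, 0]
    - [-0.021, -0.0357, 0, 0, 0, 0]
    - [-0.021, -0.0357, 0, 0, 0, 0]
    - [0, 0, 0, 0, 0, 0]
    - [0, 0, 0, 0, 0, 0]
    - [0, 0, 0, 0, 0, 0]

```text
time: 5.4
ee_pos: [0.5125, -0.1332, 0.1444]
eef_rot: [0.995, -0.102, -0.0, 0.0]
ft_force: [1.1, -0.4, -0.5]
width: 0.0214
```

Run:
```python
from h import *
s=read_state();k=get_calibration('wrist');c=camera('wrist');cv2.imwrite('pics/w3.png',c[:,:,::-1]);print(s['width'],s['ft_force'],s['ee_pos'],Ro.from_quat(s['eef_rot']).as_matrix()[:,0])
np.savez('k3.npz',**k)
```

```text
0.02135363632983054 [ 1.14510774 -0.38108772 -0.54177584] [ 0.51253396 -0.13315206  0.14443619] [ 9.79012996e-01 -2.03797804e-01 -9.20499801e-05]
```

View pics/w3.png

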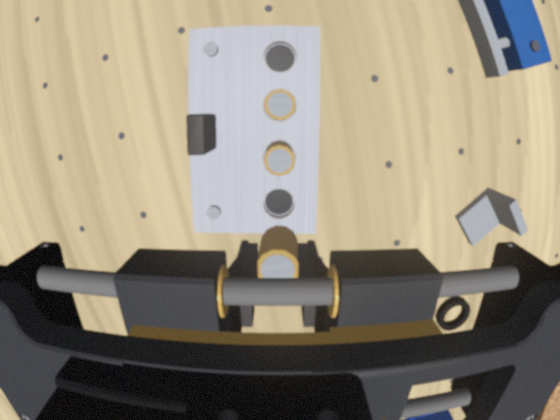

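The pocket is at (279,203) and the carrier is nearly aligned with the tool. I zoom in on the held pillar to find its height in the jaws.

Run:
```python
from h import *
c=cv2.imread('pics/w3.png')[180:310,215:345];cv2.imwrite('pics/w3c.png',cv2.resize(c,None,fx=4.6,fy=4.6,interpolation=cv2.INTER_CUBIC))
k=get_calibration('wrist');s=read_state();R=Ro.from_quat(s['eef_rot'])
t=np.linspace(0,2*np.pi,24)
for h in(.012,.006,0,-.006,-.012):
  for hh,n in((h,'top'),(h-.04,'bot')):
    q=np.array([proj('wrist',s['ee_pos']+R.apply([.012*np.cos(a),.012*np.sin(a),-hh]),k) for a in t]);print(h,n,q.min(0).round(),q.max(0).round())
for h in (0.0,.019):
  print('pad edges at depth',h,[proj('wrist',s['ee_pos']+R.apply([x,y,h]),k).round() for x,y in((.012,-.0095),(.012,.0095))])
```

```text
0.012 top [250. 265.] [302. 309.]
0.012 bot [256. 234.] [297. 272.]
0.006 top [251. 259.] [301. 303.]
0.006 bot [256. 230.] [297. 267.]
0 top [252. 254.] [301. 296.]
0 bot [257. 226.] [296. 263.]
-0.006 top [253. 249.] [300. 291.]
-0.006 bot [258. 223.] [296. 259.]
-0.012 top [254. 245.] [299. 285.]
-0.012 bot [258. 220.] [295. 255.]
pad edges at depth 0.0 [array([301., 259.]), array([300., 292.])]
pad edges at depth 0.019 [array([299., 244.]), array([298., 275.])]
```

View pics/w3c.png

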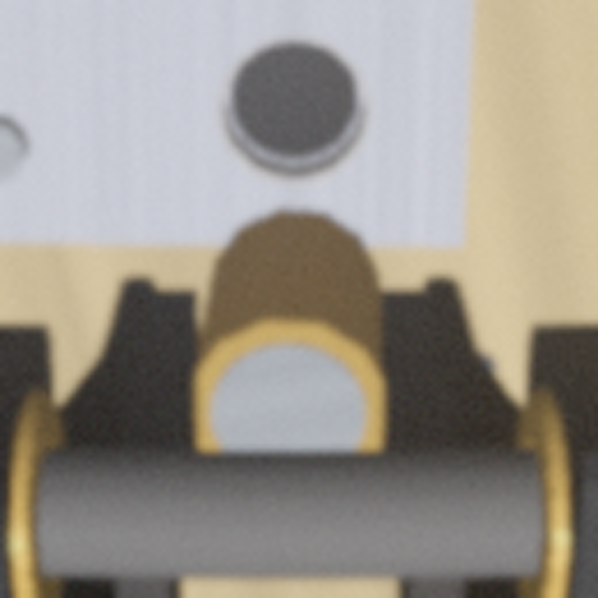

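Run:
```python
from h import *
k=get_calibration('wrist')
P={'pk0':(279.1,203.3,.016),'pk3':(280,57,.016),'B':(280,159.5,.046),'A':(280,105,.046),'post':(202,120,.06)}
s=read_state();R=Ro.from_quat(s['eef_rot'])
for a,b in P.items():
    w=ray('wrist',*b,k);print(a,w.round(4),R.inv().apply(np.r_[w,b[2]]-s['ee_pos']).round(4))
c=cv2.imread('pics/w3.png')
m=((c.min(2)>165)&(c.max(2)-c.min(2).astype(int)<45)).astype(np.uint8);m=cv2.morphologyEx(m,5*0+cv2.MORPH_CLOSE,np.ones((5,5)))
n,l,st,ce=cv2.connectedComponentsWithStats(m);i=1+st[1:,4].argmax()
ct=max(cv2.findContours((l==i).astype(np.uint8),0,1)[0],key=cv2.contourArea)
# undistort contour by casting to world, then min area rect
W=np.array([ray('wrist',u,v,.016,k) for u,v in ct[:,0,:]])
(r)=cv2.minAreaRect((W*1000).astype(np.float32));print('plate rect mm',r)
```

```text
pk0 [ 0.5147 -0.1317] [ 0.0017 -0.002   0.1284]
pk3 [ 0.5407 -0.01  ] [ 0.0024 -0.1264  0.1284]
B [ 0.5238 -0.0905] [ 0.0023 -0.0442  0.0984]
A [ 0.532  -0.0507] [ 0.0022 -0.0848  0.0984]
post [ 0.4763 -0.0492] [-0.0527 -0.0749  0.0844]
plate rect mm ((505.832275390625, -65.95925903320312), (182.4231719970703, 112.36557006835938), 77.85411834716797)
```

step_arm:
  commands:
    - [0.0008, -0.0019, 0.02, 0, 0, 0]
    - [0, 0, 0.025, 0, 0, 0]
    - [0, 0, 0.02, 0, 0, 0]
    - [0, 0, 0.0134, 0, 0, 0]
    - [0, 0, 0, 0, 0, 0]
    - [0, 0, 0, 0, 0, 0]
    - [0, 0, 0, 0, 0, 0]

```text
time: 6.15
ee_pos: [0.5144, -0.1306, 0.0672]
eef_rot: [0.995, -0.102, 0.001, 0.0]
ft_force: [1.5, -0.4, -0.7]
width: 0.0211
```

step_arm:
  commands:
    - [0, 0, 0.002, 0, 0, 0]
    - [0, 0, 0.002, 0, 0, 0]
    - [0, 0, 0.002, 0, 0, 0]
    - [0, 0, 0.002, 0, 0, 0]
    - [0, 0, 0, 0, 0, 0]

```text
time: 6.65
ee_pos: [0.5139, -0.1303, 0.0586]
eef_rot: [0.995, -0.102, 0.0, 0.0]
ft_force: [-1.2, 0.0, 4.7]
width: 0.0216
```

step_arm:
  commands:
    - [0.0003, 0.0008, 0, 0, 0, 0]
    - [0.0002, 0.0007, 0, 0, 0, 0]
    - [0, 0, 0, 0, 0, 0]
    - [0, 0, 0, 0, 0, 0]

```text
time: 7.05
ee_pos: [0.514, -0.1313, 0.0586]
eef_rot: [0.995, -0.102, 0.0, -0.0]
ft_force: [-1.1, 3.1, 6.8]
width: 0.0213
```

Run:
```python
from h import *
for i in range(1):
    s=read_state();k=get_calibration('wrist');c=camera('wrist');cv2.imwrite('pics/w4.png',cv2.resize(c[130:310,180:380,::-1],None,fx=3,fy=3,interpolation=2));print(s['width'],s['ft_force'],s['torque'],s['ee_pos'])
```

```text
0.021264199583241508 [-1.08561399  3.1438148   6.82439633] [ 0.51362538  0.52914771 -0.05333954] [ 0.51395915 -0.13132305  0.05858072]
```

View pics/w4.png

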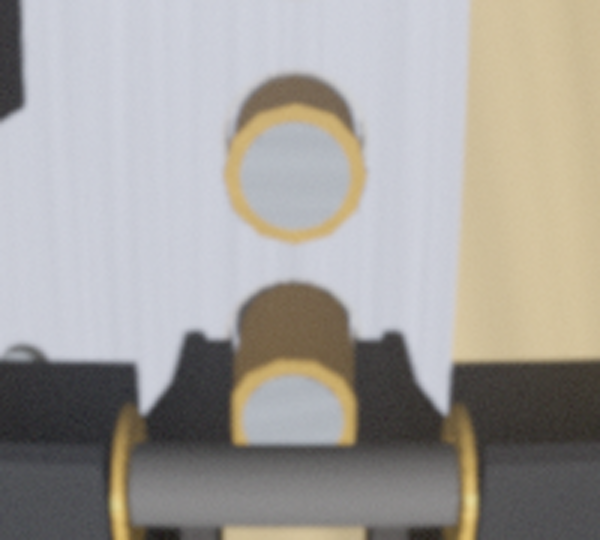

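The pillar's bottom edge is still visible, so it sits on the rim rather than home. I work out the offset against neighbour B, whose top is at about (278.3,187.3) in full-image pixels.

Run:
```python
from h import *
k=get_calibration('wrist');s=read_state();R=Ro.from_quat(s['eef_rot']);e=s['ee_pos']
w=ray('wrist',278.3,187.3,.046,k);d=R.inv().apply(np.r_[w,.046]-e);print('B in tool',d,w)
a=np.radians(-12.15);ux,uy=np.array([np.cos(a),np.sin(a)]),np.array([-np.sin(a),np.cos(a)])
p=w-.042*uy;print('pk0 from B',p, R.inv().apply(np.r_[p,.046]-e))
for n,q,z in(('rim',p,.016),):
    print('rim -y edge row',proj('wrist',np.r_[q+.0135*uy,z],k),'bottom z.016 edge at pillar',proj('wrist',np.r_[e[:2]+.012*uy,z],k), proj('wrist',np.r_[p+.012*uy,.016],k))
for h in(-.003,-.006,-.009,-.0126):print(h,proj('wrist',np.r_[e[:2]+.012*uy,e[2]+h],k)[1],proj('wrist',np.r_[e[:2]+.012*uy,e[2]+h-.04],k)[1])
```

```text
B in tool [ 0.00096839 -0.042004    0.01261932] [ 0.52339264 -0.09039231]
pk0 from B [ 0.51455282 -0.13145151] [ 6.14215775e-04 -5.49624874e-06  1.26034564e-02]
rim -y edge row [277.82032866 222.70447724] bottom z.016 edge at pillar [276.78045895 225.06960494] [277.79786465 225.0544617 ]
-0.003 251.63740477651464 224.85413505910785
-0.006 249.20470618990066 223.25028970527674
-0.009 246.8530853317658 221.6913940451121
-0.0126 244.1328942027833 219.87753220024598
```

step_arm:
  commands:
    - [0, 0, -0.003, 0, 0, 0]
    - [0.0006, 0, -0.002, 0, 0, 0]
    - [0, 0, 0, 0, 0, 0]
    - [0, 0, 0, 0, 0, 0]

```text
time: 7.5
ee_pos: [0.5144, -0.1319, 0.0632]
eef_rot: [0.995, -0.102, 0.0, -0.0]
ft_force: [-1.0, 1.2, -0.4]
width: 0.0219
```

step_arm:
  commands:
    - [0, 0, 0.0015, 0, 0, 0]
    - [0, 0, 0.0015, 0, 0, 0]
    - [0, 0, 0.0015, 0, 0, 0]
    - [0, 0, 0.0015, 0, 0, 0]
    - [0, 0, 0, 0, 0, 0]

```text
time: 8.0
ee_pos: [0.5153, -0.1314, 0.0583]
eef_rot: [0.995, -0.102, 0.001, -0.0]
ft_force: [-2.3, 3.1, 10.4]
width: 0.0216
```

The side forces suggest the pillar is already in the pocket but sitting off-centre in the jaws. I relieve them and watch.

step_arm:
  commands:
    - [-0.0005, -0.001, -0.0008, 0, 0, 0]
    - [0, -0.0008, 0, 0, 0, 0]
    - [0, 0, 0, 0, 0, 0]
    - [0, 0, 0, 0, 0, 0]

```text
time: 8.4
ee_pos: [0.5147, -0.1306, 0.0584]
eef_rot: [0.995, -0.102, 0.0, 0.0]
ft_force: [0.9, -1.5, 5.4]
width: 0.0216
```

step_arm:
  commands:
    - [0, 0, 0.001, 0, 0, 0]
    - [0, 0, 0.001, 0, 0, 0]
    - [0, 0, 0, 0, 0, 0]
    - [0, 0, 0, 0, 0, 0]

```text
time: 8.8
ee_pos: [0.5153, -0.1309, 0.0579]
eef_rot: [0.995, -0.102, 0.001, 0.001]
ft_force: [-5.6, -0.3, 21.1]
width: 0.0215
```

step_arm:
  commands:
    - [0, 0, -0.002, 0, 0, 0]
    - [0, 0, 0, 0, 0, 0]

```text
time: 9.0
ee_pos: [0.5142, -0.1303, 0.0581]
eef_rot: [0.995, -0.102, 0.0, 0.0]
ft_force: [-2.1, -0.4, 6.5]
width: 0.0217
```

step_arm:
  commands:
    - [0, 0, 0, 0, 0, 0]
    - [0, 0, 0, 0, 0, 0]
    - [0, 0, 0, 0, 0, 0]
    - [0, 0, 0, 0, 0, 0]
    - [0, 0, 0, 0, 0, 0]
    - [0, 0, 0, 0, 0, 0]
  gripper: 0.6

```text
time: 9.6
ee_pos: [0.5142, -0.1301, 0.058]
eef_rot: [0.995, -0.102, -0.0, 0.0]
ft_force: [0.4, 0.5, 0.1]
width: 0.051
```

step_arm:
  commands:
    - [0, 0, -0.03, 0, 0, 0]
    - [0, 0, -0.03, 0, 0, 0]
    - [0, 0, -0.03, 0, 0, 0]
    - [0, 0, 0, 0, 0, 0]
    - [0, 0, 0, 0, 0, 0]

```text
time: 10.1
ee_pos: [0.5145, -0.1303, 0.1484]
eef_rot: [0.995, -0.102, 0.001, 0.0]
ft_force: [-0.8, 0.3, -0.7]
width: 0.0524
```

Run:
```python
from h import *
s=read_state();k=get_calibration('wrist');c=camera('wrist');cv2.imwrite('pics/w5.png',cv2.resize(c[20:260,180:380,::-1],None,fx=2.5,fy=2.5,interpolation=2));print(s['width'],s['ft_force'],s['ee_pos']);np.savez('k5.npz',**k)
```

```text
0.05238648029483456 [-0.8200821   0.29128628 -0.70364277] [ 0.51450308 -0.13025646  0.14839857]
```

View pics/w5.png

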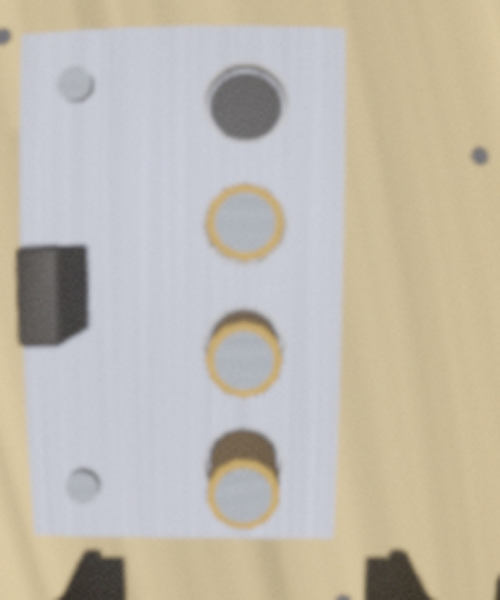

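Pillar C looks seated: the tops in the crop are evenly spaced at rows 223, 358 and 492, with similar diameters. I verify that numerically and work out the move to spare 2.

Run:
```python
from h import *
k=dict(np.load('k5.npz'))
f=lambda u,v,z:ray('wrist',180+u/2.5,20+v/2.5,z,k)
A,B,C,p3=f(246,223,.046),f(244.5,358,.046),f(243.5,492,.046),f(246,103,.016)
print(A,B,C,'AB',np.linalg.norm(A-B),'BC',np.linalg.norm(C-B),'p3A',np.linalg.norm(p3-A),p3,np.degrees(np.arctan2(*(A-C)[::-1]))-90)
print(2*A-B)
print(rel([.428,.2,.16]))
```

```text
[ 0.5322744  -0.05049971] [ 0.5235452  -0.09055472] [ 0.51459472 -0.13233661] AB 0.04099515881987872 BC 0.042729822752519485 p3A 0.04168316643892816 [ 0.54077453 -0.00969243] -12.19058018035966
[ 0.5410036  -0.01044469]
[-0.15108288 -0.30589325 -0.01248399]
```

step_arm:
  commands:
    - [-0.0189, -0.0382, -0.0016, 0, 0, 0]
    - [-0.0189, -0.0382, -0.0016, 0, 0, 0]
    - [-0.0189, -0.0382, -0.0016, 0, 0, 0]
    - [-0.0189, -0.0382, -0.0016, 0, 0, 0]
    - [-0.0189, -0.0382, -0.0016, 0, 0, 0]
    - [-0.0189, -0.0382, -0.0016, 0, 0, 0]
    - [-0.0189, -0.0382, -0.0016, 0, 0, 0]
    - [-0.0189, -0.0382, -0.0016, 0, 0, 0]
    - [0, 0, 0, 0, 0, 0]
    - [0, 0, 0, 0, 0, 0]
    - [0, 0, 0, 0, 0, 0]
  gripper: 1

```text
time: 11.25
ee_pos: [0.4281, 0.1986, 0.16]
eef_rot: [0.995, -0.102, -0.001, 0.0]
ft_force: [-0.2, -0.2, -0.3]
width: 0.0872
```

Run:
```python
from h import *
s=read_state();k=get_calibration('wrist');c=camera('wrist')[:,:,::-1].copy();cv2.imwrite('pics/w6.png',c)
R=Ro.from_quat(s['eef_rot']);print(s['ee_pos'],R.as_matrix()[:,0])
u,v=proj('wrist',s['ee_pos']*[1,1,0]+[0,0,.04],k);print(u,v)
x0,y0=int(u)-40,int(v)-50
c2=c[y0:y0+90,x0:x0+80].astype(int);m=((c2.max(2)-c2.min(2)<28)&(c2.min(2)>110)).astype(np.uint8)
n,l,st,ce=cv2.connectedComponentsWithStats(m)
for i in range(1,n):
  if st[i,4]>40:
    p=ce[i]+[x0,y0];w=ray('wrist',*p,.04,k);print(st[i],p,w,R.inv().apply(np.r_[w,.04]-s['ee_pos']))
```

```text
[0.42810096 0.19855391 0.1599868 ] [ 0.97901681 -0.20377593 -0.00120802]
277.1786750590437 208.08514264735138
[ 30  36  21  20 335] [276.72537313 203.47164179] [0.42855007 0.20257782] [-0.00023535 -0.0041462   0.11998325]
```

step_arm:
  commands:
    - [-0.0002, -0.0041, 0.03, 0, 0, 0]
    - [0, 0, 0.03, 0, 0, 0]
    - [0, 0, 0.03, 0, 0, 0]
    - [0, 0, 0.024, 0, 0, 0]
    - [0, 0, 0.01, 0, 0, 0]
    - [0, 0, 0, 0, 0, 0]
    - [0, 0, 0, 0, 0, 0]
    - [0, 0, 0, 0, 0, 0]

```text
time: 12.1
ee_pos: [0.4297, 0.204, 0.038]
eef_rot: [0.995, -0.102, 0.001, -0.0]
ft_force: [0.2, 0.5, -0.3]
width: 0.0867
```

step_arm:
  commands:
    - [0, 0, 0, 0, 0, 0]
    - [0, 0, 0, 0, 0, 0]
    - [0, 0, 0, 0, 0, 0]
    - [0, 0, 0, 0, 0, 0]
    - [0, 0, 0, 0, 0, 0]
    - [0, 0, 0, 0, 0, 0]
    - [0, 0, 0, 0, 0, 0]
    - [0, 0, 0, 0, 0, 0]
    - [0, 0, 0, 0, 0, 0]
    - [0, 0, 0, 0, 0, 0]
    - [0, 0, 0, 0, 0, 0]
    - [0, 0, 0, 0, 0, 0]
  gripper: 0

```text
time: 13.3
ee_pos: [0.4288, 0.2038, 0.0368]
eef_rot: [0.995, -0.102, 0.0, 0.0]
ft_force: [0.3, -0.2, -0.0]
width: 0.0227
```

step_arm:
  commands:
    - [0, 0, -0.01, 0, 0, 0]
    - [0, 0, -0.03, 0, 0, 0]
    - [0, 0, -0.03, 0, 0, 0]
    - [0, 0, -0.03, 0, 0, 0]
    - [0, 0, 0, 0, 0, 0]
    - [0, 0, 0, 0, 0, 0]

```text
time: 13.9
ee_pos: [0.4291, 0.2038, 0.1375]
eef_rot: [0.995, -0.102, 0.001, 0.0]
ft_force: [0.4, -0.3, -1.0]
width: 0.0224
```

Run:
```python
from h import *
print(rel([.541,-.0102,.12]),read_state()['width'])
```

```text
[0.15295197 0.18683345 0.01772799] 0.022375747559017445
```

step_arm:
  commands:
    - [0.0255, 0.031, 0, 0, 0, 0]
    - [0.0255, 0.031, 0, 0, 0, 0]
    - [0.0255, 0.031, 0, 0, 0, 0]
    - [0.0255, 0.031, 0, 0, 0, 0]
    - [0.0255, 0.031, 0, 0, 0, 0]
    - [0.0255, 0.031, 0, 0, 0, 0]
    - [0, 0, 0, 0, 0, 0]
    - [0, 0, 0, 0, 0, 0]
    - [0, 0, 0, 0, 0, 0]

```text
time: 14.8
ee_pos: [0.5401, -0.008, 0.1361]
eef_rot: [0.995, -0.101, -0.001, -0.0]
ft_force: [-0.9, -0.1, -0.8]
width: 0.0226
```

Run:
```python
from h import *
s=read_state();R=Ro.from_quat(s['eef_rot']);k=get_calibration('wrist');c=camera('wrist')[:,:,::-1];cv2.imwrite('pics/w7.png',cv2.resize(c[150:330,180:380],None,fx=3,fy=3,interpolation=2));print(s['ee_pos'],s['width'])
u,v=proj('wrist',np.array([.541,-.0102,.016]),k);print(u,v)
x0,y0=int(u)-25,int(v)-25;c2=c[y0:y0+50,x0:x0+50];m=(c2.max(2)<110).astype(np.uint8)
n,l,st,ce=cv2.connectedComponentsWithStats(m);print(st,ce+[x0,y0])
for z in(.016,.006):
  print(z,[R.inv().apply(np.r_[ray('wrist',*(ce[i]+[x0,y0]),z,k),z]-s['ee_pos']).round(4) for i in range(1,n)])
```

```text
[ 0.5401146  -0.00803664  0.13608741] 0.022608069333961048
278.7995153318386 210.4418362845576
[[   0    0   50   50 2028]
 [  13   10   25   24  472]] [[277.36686391 210.27268245]
 [278.0720339  206.18008475]]
0.016 [array([ 0.0009, -0.0018,  0.1201])]
0.006 [array([0.0009, 0.0011, 0.1301])]
```

View pics/w7.png

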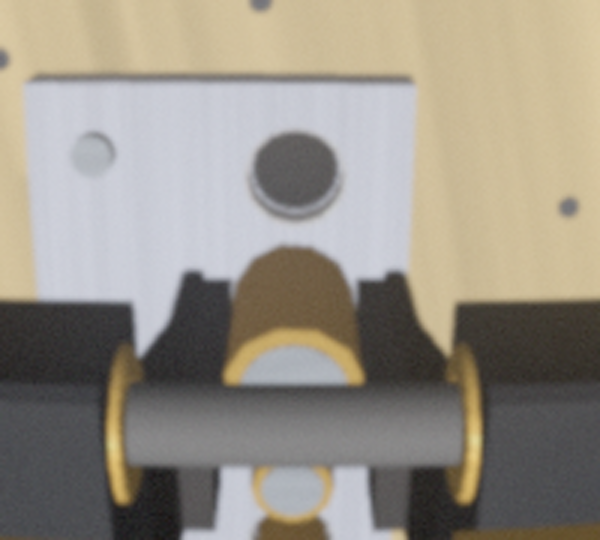

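The pocket rim centre is at about (278.8,208) in full-image pixels, and the pillar is held straight. Pose readings scatter by about 1 mm, so I average a few.

Run:
```python
from h import *
for i in range(6):
  s=read_state();R=Ro.from_quat(s['eef_rot']);k=get_calibration('wrist');c=camera('wrist')[:,:,::-1]
  c2=c[182:233,254:304];m=(c2.max(2)<110).astype(np.uint8)
  n,l,st,ce=cv2.connectedComponentsWithStats(m);j=1+st[1:,4].argmax();b=st[j]+[254,182,0,0,0]
  w=ray('wrist',278.7,ce[j][1]+182+1.8,.016,k)
  print(s['ee_pos'].round(4),(ce[j]+[254,182]).round(1),'pocket',w.round(4),R.inv().apply(np.r_[w,.016]-s['ee_pos'])[:2].round(4))
```

```text
[ 0.5402 -0.0079  0.1364] [277.9 206.3] pocket [ 0.5415 -0.0081] [ 0.0014 -0.    ]
[ 0.5403 -0.008   0.1366] [277.8 206.1] pocket [ 0.5417 -0.0081] [ 0.0014 -0.0001]
[ 0.5405 -0.0082  0.1367] [277.4 205.9] pocket [ 0.5419 -0.0082] [ 0.0014 -0.0003]
[ 0.5406 -0.0084  0.1368] [277.2 205.8] pocket [ 0.5421 -0.0083] [ 0.0014 -0.0004]
[ 0.5407 -0.0086  0.1369] [277.1 205.5] pocket [ 0.5422 -0.0083] [ 0.0014 -0.0006]
[ 0.5408 -0.0088  0.1369] [276.9 205.2] pocket [ 0.5423 -0.0083] [ 0.0014 -0.0008]
```

step_arm:
  commands:
    - [0.0007, -0.0016, 0.02, 0, 0, 0]
    - [0, 0, 0.025, 0, 0, 0]
    - [0, 0, 0.02, 0, 0, 0]
    - [0, 0, 0.0135, 0, 0, 0]
    - [0, 0, 0, 0, 0, 0]
    - [0, 0, 0, 0, 0, 0]
    - [0, 0, 0, 0, 0, 0]
    - [0, 0, 0, 0, 0, 0]

```text
time: 15.95
ee_pos: [0.5426, -0.0079, 0.0593]
eef_rot: [0.995, -0.102, 0.001, 0.0]
ft_force: [0.2, 0.1, -1.1]
width: 0.0224
```

step_arm:
  commands:
    - [0, 0, 0.002, 0, 0, 0]
    - [0, 0, 0.002, 0, 0, 0]
    - [0, 0, 0.002, 0, 0, 0]
    - [0, 0, 0.001, 0, 0, 0]
    - [0, 0, 0, 0, 0, 0]
    - [0, 0, 0, 0, 0, 0]

```text
time: 16.55
ee_pos: [0.5419, -0.0079, 0.0513]
eef_rot: [0.995, -0.102, -0.0, 0.0]
ft_force: [0.7, -0.2, -0.8]
width: 0.0224
```

step_arm:
  commands:
    - [0, 0, 0.002, 0, 0, 0]
    - [0, 0, 0.002, 0, 0, 0]
    - [0, 0, 0.002, 0, 0, 0]
    - [0, 0, 0.001, 0, 0, 0]
    - [0, 0, 0, 0, 0, 0]
    - [0, 0, 0, 0, 0, 0]

```text
time: 17.15
ee_pos: [0.5419, -0.0078, 0.0443]
eef_rot: [0.995, -0.102, 0.0, 0.0]
ft_force: [-0.0, -0.0, -0.2]
width: 0.0222
```

step_arm:
  commands:
    - [0, 0, 0.001, 0, 0, 0]
    - [0, 0, 0, 0, 0, 0]

```text
time: 17.35
ee_pos: [0.5419, -0.0079, 0.0433]
eef_rot: [0.995, -0.102, -0.0, 0.0]
ft_force: [0.0, -0.7, -0.2]
width: 0.0221
```

step_arm:
  commands:
    - [0, 0, 0, 0, 0, 0]
    - [0, 0, 0, 0, 0, 0]
    - [0, 0, 0, 0, 0, 0]
    - [0, 0, 0, 0, 0, 0]
    - [0, 0, 0, 0, 0, 0]
    - [0, 0, 0, 0, 0, 0]
  gripper: 0.55

```text
time: 17.95
ee_pos: [0.542, -0.0079, 0.0434]
eef_rot: [0.995, -0.102, 0.0, 0.0]
ft_force: [0.6, 0.0, -0.4]
width: 0.0474
```

step_arm:
  commands:
    - [0, 0, -0.02, 0, 0, 0]
    - [0, 0, -0.03, 0, 0, 0]
    - [0, 0, -0.03, 0, 0, 0]
    - [0, 0, -0.03, 0, 0, 0]
    - [0, 0, -0.03, 0, 0, 0]
    - [0, 0, 0, 0, 0, 0]

```text
time: 18.55
ee_pos: [0.5439, -0.0076, 0.1874]
eef_rot: [0.995, -0.102, 0.003, 0.0]
ft_force: [1.0, -0.1, -0.5]
width: 0.048
```

Run:
```python
from h import *
print(rel([.47,-.056,.19]))
```

```text
[-0.06259268  0.06239302 -0.00300381]
```

step_arm:
  commands:
    - [-0.0313, 0.0312, 0, 0, 0, 0]
    - [-0.0313, 0.0312, 0, 0, 0, 0]
    - [0, 0, 0, 0, 0, 0]
    - [0, 0, 0, 0, 0, 0]
    - [0, 0, 0, 0, 0, 0]
    - [0, 0, 0, 0, 0, 0]
  gripper: 1

```text
time: 19.15
ee_pos: [0.4687, -0.0554, 0.1832]
eef_rot: [0.995, -0.101, 0.0, -0.0]
ft_force: [0.5, -0.2, -0.1]
width: 0.0844
```

Run:
```python
from h import *
s=read_state();k=get_calibration('wrist');c=camera('wrist');cv2.imwrite('pics/w8.png',c[:,:,::-1]);print(s['ee_pos']);np.savez('k8.npz',**k)
```

```text
[ 0.46865247 -0.05538801  0.18324993]
```

View pics/w8.png

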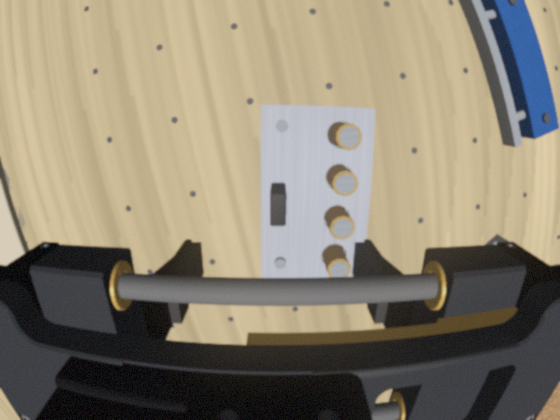

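All four pillars are in the carrier, with tops at (348,136), (344,183), (341,228) and (339,269), and the post is at about (277,205). I measure the fence line and the grip post.

Run:
```python
from h import *
c=cv2.imread('pics/top0.png').astype(int)
b=c[134:155,244:312];m=((b.max(2)-b.min(2)<30)&(b.min(2)>70)).astype(np.uint8)
n,l,st,ce=cv2.connectedComponentsWithStats(m);i=1+st[1:,4].argmax();print(st[i]+[244,134,0,0,0])
ys,xs=np.nonzero(l==i);W=np.array([ray('top',x+244,y+134,.024) for x,y in zip(xs,ys)])
mean=W.mean(0);e=np.linalg.svd(W-mean)[2][0];e*=np.sign(e[1]);t=(W-mean)@e
print('mean',mean,'span',t.min(),t.max(),'mid',mean+e*(t.min()+t.max())/2,'yaw',np.degrees(np.arctan2(e[1],e[0]))-90)
b=c[112:142,244:310];m=((b[...,0]-b[...,2]>40)).astype(np.uint8)
n,l,st,ce=cv2.connectedComponentsWithStats(m);i=1+st[1:,4].argmax();ct=max(cv2.findContours((l==i).astype(np.uint8),0,1)[0],key=cv2.contourArea)
W=np.array([ray('top',u+244,v+112,.03) for u,v in ct[:,0]])*1000;print('block',cv2.minAreaRect(W.astype(np.float32)))
k=dict(np.load('k8.npz'));T=[ray('wrist',*p,.046,k) for p in((348,136.5),(344.5,183),(341,228),(339,269))];print(np.round(T,4))
M=np.mean(T,0);d=T[0]-T[3];yaw=np.arctan2(d[1],d[0])-np.pi/2;ux=np.array([np.cos(yaw),np.sin(yaw)])
print('yaw',np.degrees(yaw),np.linalg.norm(d),'centre',M-.022*ux,'post',M-.06*ux,'front',M+.033*ux)
g=cv2.imread('pics/w8.png');mm=(g[170:235,262:295].max(2)<90).astype(np.uint8);print(cv2.boundingRect(mm))
P=M-.06*ux
for z in(.06,.016):print(z,[proj('wrist',np.r_[P+np.array([-ux[1],ux[0]])*q,z],k).round(1) for q in(-.015,.015)])
```

```text
[250 134  55  14 237]
mean [0.73142562 0.04269081] span -0.09107416492805692 0.08752409472086621 mid [0.7317288  0.04094186] yaw 9.83421023715232
block ((778.0433959960938, 48.89695358276367), (47.806880950927734, 177.3656005859375), 10.197330474853516)
[[ 0.5411 -0.009 ]
 [ 0.5313 -0.0494]
 [ 0.5219 -0.0908]
 [ 0.5143 -0.1327]]
yaw -12.246303109323096 0.12654065026632227 centre [ 0.50564543 -0.0657935 ] post [ 0.46851013 -0.05773314] front [ 0.55939389 -0.0774598 ]
(10, 14, 13, 40)
0.06 [array([277.2, 226.4]), array([277.6, 192.8])]
0.016 [array([277.3, 211.7]), array([277.7, 182.2])]
```

Post at about (0.469,-0.0575), fence face at about (0.724,0.039), fence yaw about 10°. I half-open the jaws so they clear the pillars, descend on the post and grip.

step_arm:
  commands:
    - [0, 0.001, 0, 0, 0, 0.01]
    - [0, 0.001, 0, 0, 0, 0]
    - [0, 0, 0, 0, 0, 0]
    - [0, 0, 0, 0, 0, 0]
    - [0, 0, 0, 0, 0, 0]
    - [0, 0, 0, 0, 0, 0]
    - [0, 0, 0, 0, 0, 0]
  gripper: 0.45

```text
time: 19.9
ee_pos: [0.4676, -0.0583, 0.1834]
eef_rot: [0.994, -0.107, 0.0, 0.0]
ft_force: [-0.2, 0.1, 0.0]
width: 0.0425
```

step_arm:
  commands:
    - [0, 0, 0.03, 0, 0, 0]
    - [0, 0, 0.03, 0, 0, 0]
    - [0, 0, 0.03, 0, 0, 0]
    - [0, 0, 0.03, 0, 0, 0]
    - [0, 0, 0.015, 0, 0, 0]
    - [0, 0, 0.006, 0, 0, 0]
    - [0, 0, 0, 0, 0, 0]
    - [0, 0, 0, 0, 0, 0]
    - [0, 0, 0, 0, 0, 0]

```text
time: 20.8
ee_pos: [0.4684, -0.0585, 0.0435]
eef_rot: [0.994, -0.107, 0.001, 0.0]
ft_force: [-0.5, 0.4, 0.0]
width: 0.0393
```

step_arm:
  commands:
    - [0, 0, 0.002, 0, 0, 0]
    - [0, 0, 0, 0, 0, 0]
    - [0, 0, 0, 0, 0, 0]
    - [0, 0, 0, 0, 0, 0]
    - [0, 0, 0, 0, 0, 0]
    - [0, 0, 0, 0, 0, 0]
    - [0, 0, 0, 0, 0, 0]
    - [0, 0, 0, 0, 0, 0]
    - [0, 0, 0, 0, 0, 0]
    - [0, 0, 0, 0, 0, 0]
  gripper: 0
  grip_force: 40

```text
time: 21.8
ee_pos: [0.4678, -0.0583, 0.0405]
eef_rot: [0.994, -0.107, 0.0, 0.0]
ft_force: [1.8, -0.4, 2.0]
width: 0.0134
```

Run:
```python
from h import *
s=read_state();R=Ro.from_quat(s['eef_rot']);print(s['ee_pos'],s['width'],s['ft_force'],R.as_matrix()[:,0],np.degrees(np.arctan2(*R.as_matrix()[:2,0][::-1])))
print(rel([.598,.0167,s['ee_pos'][2]]))
```

```text
[ 0.46782706 -0.05830703  0.04049587] 0.013441603043598318 [ 1.82883682 -0.36806463  2.03720343] [ 9.77195686e-01 -2.12339937e-01  5.84815760e-04] -12.259515989347104
[ 1.11277444e-01 -1.00937474e-01  6.25022782e-05]
```

step_arm:
  commands:
    - [0, 0, 0, 0, 0, -0.04]
    - [0, 0, 0, 0, 0, -0.04]
    - [0, 0, 0, 0, 0, -0.04]
    - [0, 0, 0, 0, 0, -0.04]
    - [0, 0, 0, 0, 0, -0.04]
    - [0, 0, 0, 0, 0, -0.04]
    - [0, 0, 0, 0, 0, -0.04]
    - [0, 0, 0, 0, 0, -0.04]
    - [0, 0, 0, 0, 0, -0.04]
    - [0, 0, 0, 0, 0, -0.029]
    - [0, 0, 0, 0, 0, 0]
    - [0, 0, 0, 0, 0, 0]

```text
time: 23.0
ee_pos: [0.4676, -0.0591, 0.0405]
eef_rot: [0.996, 0.087, -0.0, 0.001]
ft_force: [0.6, -6.6, 3.5]
width: 0.0137
```

step_arm:
  commands:
    - [0.012, -0.0044, 0, 0, 0, 0]
    - [0.012, -0.0044, 0, 0, 0, 0]
    - [0.012, -0.0044, 0, 0, 0, 0]
    - [0.012, -0.0044, 0, 0, 0, 0]
    - [0.012, -0.0044, 0, 0, 0, 0]
    - [0.012, -0.0044, 0, 0, 0, 0]
    - [0.012, -0.0044, 0, 0, 0, 0]
    - [0.012, -0.0044, 0, 0, 0, 0]
    - [0.012, -0.0044, 0, 0, 0, 0]
    - [0.012, -0.0044, 0, 0, 0, 0]
    - [0, 0, 0, 0, 0, 0]
    - [0, 0, 0, 0, 0, 0]

```text
time: 24.2
ee_pos: [0.5783, 0.0062, 0.0404]
eef_rot: [0.996, 0.087, 0.0, -0.0]
ft_force: [1.6, -1.2, 2.1]
width: 0.0135
```

Run:
```python
from h import *
s=read_state();R=Ro.from_quat(s['eef_rot']);print(s['ee_pos'],s['width'],s['ft_force'],np.degrees(np.arctan2(*R.as_matrix()[:2,0][::-1])))
k=get_calibration('wrist');c=camera('wrist')[:,:,::-1].copy();cv2.imwrite('pics/w9.png',c);np.savez('k9.npz',**k)
cv2.imwrite('pics/s9.png',camera('scene')[:,:,::-1]);cv2.imwrite('pics/t9.png',camera('top')[:,:,::-1])
print(rel([.598,.0167,s['ee_pos'][2]]))
```

```text
[0.57830692 0.00623622 0.04040161] 0.01351434839308785 [ 1.61624689 -1.22743313  2.09511822] 10.009773915784132
[ 2.11845418e-02 -6.91429909e-03  4.70079848e-05]
```

View pics/w9.png

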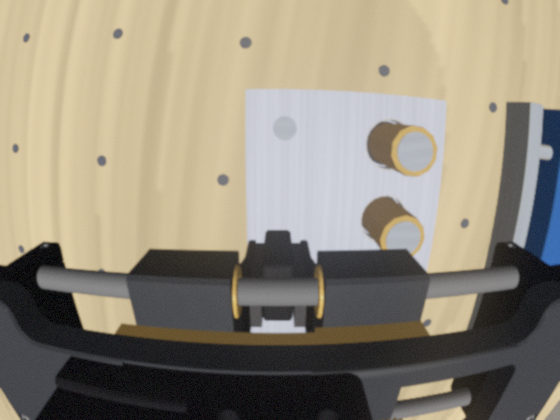

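The carrier front-left corner is at about (445,101). The fence bar's left end has its top-front edge at about (527,104), and the bar lies nearly parallel to the front edge. I compare these corners in the tool frame.

Run:
```python
from h import *
k=dict(np.load('k9.npz'));s=read_state();R=Ro.from_quat(s['eef_rot'])
f=lambda u,v,z:R.inv().apply(np.r_[ray('wrist',u,v,z,k),z]-s['ee_pos'])[:2].round(4)
print('car corner',f(445,101,.016),'rear corner',f(246,89,.016),'car edge lower',f(431,262,.016));
print('fence corner',f(527,104,.028),'face lower',f(498,245,.028))
c=cv2.imread('pics/w9.png')
for r in(115,150,185,215,240):
    print(r,[int(x) for x in c[r,425:545:4].mean(1)])
```

```text
car corner [ 0.0935 -0.0894] rear corner [-0.0152 -0.0905] car edge lower [0.0956 0.0069]
fence corner [ 0.1465 -0.0945] face lower [ 0.137  -0.0075]
115 [206, 208, 208, 203, 205, 202, 194, 193, 192, 192, 190, 193, 194, 195, 193, 189, 186, 187, 190, 186, 154, 86, 85, 87, 84, 87, 128, 181, 180, 171]
150 [184, 183, 172, 192, 205, 190, 192, 195, 193, 194, 194, 195, 193, 190, 188, 189, 191, 189, 184, 182, 88, 86, 87, 86, 88, 89, 180, 183, 181, 184]
185 [212, 209, 209, 206, 192, 193, 194, 194, 196, 194, 193, 189, 189, 190, 190, 188, 184, 184, 183, 90, 85, 87, 90, 89, 91, 179, 181, 182, 67, 52]
215 [209, 209, 207, 196, 194, 195, 197, 195, 194, 191, 189, 189, 191, 190, 184, 183, 181, 178, 89, 87, 84, 85, 85, 115, 182, 181, 177, 51, 53, 53]
240 [207, 207, 196, 194, 196, 196, 194, 189, 187, 191, 191, 189, 183, 184, 182, 180, 163, 87, 83, 82, 86, 78, 148, 181, 185, 146, 53, 53, 53, 55]
```

Run:
```python
from h import *
k=dict(np.load('k9.npz'));s=read_state();R=Ro.from_quat(s['eef_rot'])
f=lambda u,v,z:R.inv().apply(np.r_[ray('wrist',u,v,z,k),z]-s['ee_pos'])[:2]
F=np.array([f(u,v,.028) for u,v in((529,115),(527.5,150),(523.5,185),(517.5,215),(512,240))])
c=cv2.imread('pics/w9.png').astype(int)
rows=range(108,255,6);E=[]
for r in rows:
    sat=(c[r,:,2]-c[r,:,0]);seg=sat[424:470];E.append(f(424+np.argmax(seg>30),r,.016))
E=np.array(E);print(E.round(4)[::4]);print(F.round(4))
for n,P in(('fence',F),('carrier',E)):
    a=np.polyfit(P[:,1],P[:,0],1);print(n,'slope',a[0],'x at y=0',a[1])
```

```text
[[ 0.0949 -0.0856]
 [ 0.0808 -0.071 ]
 [ 0.0868 -0.058 ]
 [ 0.0942 -0.0445]
 [ 0.0948 -0.0302]
 [ 0.0943 -0.0154]
 [ 0.0943  0.0001]]
[[ 0.1486 -0.0882]
 [ 0.1496 -0.0672]
 [ 0.1498 -0.0458]
 [ 0.1489 -0.0268]
 [ 0.1486 -0.0103]]
fence slope -0.003118382115103722 x at y=0 0.1489533291167009
carrier slope 0.07096798660683586 x at y=0 0.09485346013412131
```

The edges are parallel within 0.01 rad, the gap is about 54 mm and the lateral offset about -5 mm. I approach.

step_arm:
  commands:
    - [0.008, -0.0018, 0, 0, 0, 0]
    - [0.008, -0.0018, 0, 0, 0, 0]
    - [0.008, -0.0018, 0, 0, 0, 0]
    - [0.008, 0, 0, 0, 0, 0]
    - [0.008, 0, 0, 0, 0, 0]
    - [0.004, 0, 0, 0, 0, 0]
    - [0, 0, 0, 0, 0, 0]
    - [0, 0, 0, 0, 0, 0]
    - [0, 0, 0, 0, 0, 0]

```text
time: 25.25
ee_pos: [0.6186, 0.019, 0.0404]
eef_rot: [0.996, 0.088, -0.002, 0.0]
ft_force: [-9.9, -2.3, 13.5]
width: 0.0139
```

step_arm:
  commands:
    - [0.001, 0, 0, 0, 0, 0]
    - [0.001, 0, 0, 0, 0, 0]
    - [0.001, 0, 0, 0, 0, 0]
    - [0.001, 0, 0, 0, 0, 0]
    - [0.001, 0, 0, 0, 0, 0]
    - [0.001, 0, 0, 0, 0, 0]

```text
time: 25.85
ee_pos: [0.6235, 0.02, 0.0404]
eef_rot: [0.996, 0.088, -0.003, 0.0]
ft_force: [-16.8, -3.7, 17.3]
width: 0.0135
```

step_arm:
  commands:
    - [0.001, 0, 0, 0, 0, 0]
    - [0.001, 0, 0, 0, 0, 0]
    - [0.001, 0, 0, 0, 0, 0]

```text
time: 26.15
ee_pos: [0.6265, 0.0205, 0.0404]
eef_rot: [0.996, 0.088, -0.003, 0.0]
ft_force: [-16.3, -3.8, 17.4]
width: 0.0135
```

The downward load rose to 17 N, so I relieve it with a small upward command.

step_arm:
  commands:
    - [0, 0, -0.0005, 0, 0, 0]
    - [0, 0, 0, 0, 0, 0]
    - [0, 0, 0, 0, 0, 0]

```text
time: 26.45
ee_pos: [0.6268, 0.0206, 0.0404]
eef_rot: [0.996, 0.088, -0.003, 0.0]
ft_force: [-11.9, -1.4, 10.8]
width: 0.0136
```

Run:
```python
from h import *
s=read_state();R=Ro.from_quat(s['eef_rot']);M=R.as_matrix();print(s['ee_pos'],s['ft_force'],s['torque'],M.round(4).tolist())
cs=[]
for n in('top','scene'):
    c=camera(n)[:,:,::-1];cv2.imwrite(f'pics/{n}10.png',c)
```

```text
[0.62684683 0.02057379 0.04042585] [-11.88832953  -1.38626325  10.82886676] [-0.43083658  2.04452964 -0.04289644] [[0.9846, 0.1746, -0.0052], [0.1746, -0.9846, -0.0009], [-0.0053, 0.0, -1.0]]
```

step_arm:
  commands:
    - [0, 0, -0.0006, 0, 0, 0]
    - [0, 0, 0, 0, 0, 0]
    - [0, 0, 0, 0, 0, 0]

```text
time: 26.85
ee_pos: [0.6269, 0.0206, 0.0405]
eef_rot: [0.996, 0.088, -0.003, 0.0]
ft_force: [-7.9, -1.2, 4.4]
width: 0.0137
```

```bash
cat > gap.py <<'E'
from h import *
def gap():
    s=read_state();R=Ro.from_quat(s['eef_rot']);k=get_calibration('wrist');c=camera('wrist')[:,:,::-1].astype(int)
    f=lambda u,v,z:R.inv().apply(np.r_[ray('wrist',u,v,z,k),z]-s['ee_pos'])[:2]
    P=[]
    for r in range(110,240,5):
        row=c[r,430:556];blue=np.nonzero(row[:,0]-row[:,2]>40)[0];g=row.mean(1)
        dark=np.nonzero((g<110)&(np.arange(126)<(blue[0] if len(blue) else 126)))[0]
        P.append((r,430+dark[0] if len(dark) else -1,430+blue[0] if len(blue) else -1))
    return s,f,c,P
if __name__=='__main__':
    s,f,c,P=gap();print(s['time'],s['ee_pos'].round(4),s['ft_force'].round(1));print(P[::3])
    for r in(115,150,185,215):print(r,[tuple(map(int,c[r,u])) for u in range(430,500,5)])
E
python3 gap.py
```

```text
26.85 [0.6269 0.0206 0.0405] [-7.9 -1.2  4.4]
[(110, np.int64(448), np.int64(507)), (125, np.int64(447), np.int64(497)), (140, np.int64(446), np.int64(486)), (155, np.int64(445), np.int64(502)), (170, np.int64(444), np.int64(484)), (185, np.int64(442), np.int64(481)), (200, np.int64(440), np.int64(480)), (215, np.int64(438), np.int64(477)), (230, np.int64(436), np.int64(476))]
115 [(220, 211, 209), (217, 208, 205), (218, 208, 206), (193, 185, 183), (94, 96, 101), (94, 97, 100), (98, 100, 101), (168, 169, 166), (194, 188, 182), (194, 188, 184), (192, 187, 183), (106, 112, 119), (84, 60, 48), (87, 62, 51)]
150 [(194, 188, 183), (132, 182, 207), (218, 208, 206), (108, 108, 109), (98, 99, 98), (97, 98, 99), (99, 99, 100), (192, 186, 182), (195, 188, 184), (194, 186, 181), (190, 186, 184), (188, 186, 183), (185, 184, 182), (178, 180, 177)]
185 [(222, 213, 209), (218, 209, 206), (182, 174, 172), (99, 98, 99), (99, 99, 98), (94, 94, 94), (180, 178, 174), (195, 188, 183), (195, 188, 183), (188, 188, 187), (90, 70, 65), (89, 60, 47), (88, 59, 39), (89, 60, 42)]
215 [(220, 210, 209), (212, 202, 199), (95, 94, 96), (98, 96, 98), (99, 98, 98), (149, 148, 147), (194, 186, 181), (195, 188, 183), (193, 189, 184), (95, 86, 86), (86, 60, 43), (85, 57, 39), (89, 64, 46), (86, 57, 42)]
```

The plate edge is now directly against the fence's dark face. I measure the bar-to-block gap.

```bash
cat > gap2.py <<'E'
from gap import *
s,f,c,P=gap();print(s['time'],s['ee_pos'].round(4),s['ft_force'].round(1))
D=[]
for r in range(165,236,5):
    g=c[r-1:r+2].mean(0);b=g[:,0]-g[:,2];m=g.mean(1)
    u0=440;
    d0=430+np.argmax(m[430:470]<140)              # plate edge -> dark face
    t0=d0+5+np.argmax(m[d0+5:556]>140)            # bar top front edge
    t1=t0+3+np.argmax(m[t0+3:556]<140)            # bar top rear edge
    b1=t1+2+np.argmax(b[t1+2:556]>75)             # bright blue top of block
    D.append([f(d0,r,.016)[0],f(t0,r,.028)[0],f(t1,r,.028)[0],f(b1,r,.030)[0]])
    if r%25==15:print(r,d0,t0,t1,b1,g[t1:t1+40:3,0].astype(int))
D=np.array(D)*1000;print(D[::3].round(1));md=np.median(D,0);print('median mm',md.round(1),'gap',(md[3]-md[2]).round(1))
E
python3 gap2.py
```

```text
26.9 [0.6269 0.0206 0.0404] [-8.4 -1.7  5.3]
165 443 461 481 506 [116  91  92  96  97  97  87  88  98 171 186 186 186 187]
190 441 459 478 503 [117  86  86  88  87  87  88  88 102 173 186 186 185 185]
215 437 455 475 499 [ 96  86  87  88  87  88  89  88 131 180 184 185 184 184]
[[ 94.4  99.2 113.  130.3]
 [ 94.7  99.6 112.8 131. ]
 [ 94.5  99.5 113.5 130.3]
 [ 94.4  99.6 113.  130.6]
 [ 94.5  99.8 113.3 131.2]]
median mm [ 94.5  99.6 113.3 130.7] gap 17.5
```

The gap reads 17.5 mm, with the bar thickness read slightly large. The front edge is still about 5 mm short of the face, so the force so far is bench friction (μ≈0.6). I advance in steps.

step_arm:
  commands:
    - [0.001, 0, 0, 0, 0, 0]
    - [0.001, 0, 0, 0, 0, 0]
    - [0.001, 0, 0, 0, 0, 0]
    - [0.001, 0, 0, 0, 0, 0]
    - [0.001, 0, 0, 0, 0, 0]
    - [0.001, 0, 0, 0, 0, 0]
    - [0, 0, 0, 0, 0, 0]
    - [0, 0, 0, 0, 0, 0]

```text
time: 27.75
ee_pos: [0.6327, 0.0217, 0.0404]
eef_rot: [0.996, 0.088, -0.003, 0.0]
ft_force: [-8.6, -1.4, 4.5]
width: 0.0138
```

```bash
python3 gap2.py
```

```text
27.75 [0.6327 0.0217 0.0404] [-8.6 -1.4  4.5]
165 443 452 474 499 [117  89  91  91  94  90  87  87 109 175 184 186 185 186]
190 441 450 471 496 [118  88  90  89  89  89  88  90 114 177 185 185 184 184]
215 437 447 468 492 [100  86  87  88  89  86  88  88 136 180 182 183 183 183]
[[ 94.4  93.3 108.  124.8]
 [ 94.7  93.7 108.5 124.7]
 [ 94.4  93.5 108.5 124.7]
 [ 94.4  93.5 107.9 125. ]
 [ 94.5  93.7 108.2 124.8]]
median mm [ 94.4  93.5 108.2 124.9] gap 16.7
```

Contact has been reached, with the fence in by about 0.8 mm. I continue.

step_arm:
  commands:
    - [0.001, 0, 0, 0, 0, 0]
    - [0.001, 0, 0, 0, 0, 0]
    - [0.001, 0, 0, 0, 0, 0]
    - [0.001, 0, 0, 0, 0, 0]
    - [0.001, 0, 0, 0, 0, 0]
    - [0, 0, 0, 0, 0, 0]
    - [0, 0, 0, 0, 0, 0]
    - [0, 0, 0, 0, 0, 0]

```text
time: 28.6
ee_pos: [0.6365, 0.0219, 0.0404]
eef_rot: [0.996, 0.088, -0.004, 0.001]
ft_force: [-15.6, -3.6, 12.1]
width: 0.0142
```

```bash
python3 gap2.py
```

```text
28.6 [0.6365 0.0219 0.0404] [-15.6  -3.6  12.1]
165 443 452 470 495 [140  88  88  88  89  90  86  89 123 179 186 186 186 186]
190 441 449 467 492 [140  87  90  90  90  89  90  90 127 179 185 186 184 184]
215 438 446 464 488 [126  88  89  90  88  90  89  88 149 181 184 184 185 183]
[[ 94.2  93.2 105.1 121.5]
 [ 94.5  92.9 105.5 121.3]
 [ 94.3  93.4 105.4 121.4]
 [ 94.2  93.3 105.5 121.6]
 [ 94.3  93.5 105.1 121.4]]
median mm [ 94.5  93.2 105.2 121.3] gap 16.1
```

The block-to-bar-front distance is the steadier measure: 31.4 mm at contact, 28.1 mm now, so the depth is about 3.2 mm. I relieve the vertical load and continue.

step_arm:
  commands:
    - [0.001, 0, -0.0006, 0, 0, 0]
    - [0.001, 0, 0, 0, 0, 0]
    - [0.001, 0, 0, 0, 0, 0]
    - [0.001, 0, -0.0003, 0, 0, 0]
    - [0.001, 0, 0, 0, 0, 0]
    - [0, 0, 0, 0, 0, 0]
    - [0, 0, 0, 0, 0, 0]
    - [0, 0, 0, 0, 0, 0]

```text
time: 29.45
ee_pos: [0.641, 0.0227, 0.0406]
eef_rot: [0.996, 0.088, -0.005, 0.001]
ft_force: [-14.4, -4.0, 6.4]
width: 0.0138
```

```bash
python3 gap2.py
```

```text
29.45 [0.641  0.0227 0.0406] [-14.4  -4.    6.4]
165 443 452 470 488 [137  88  91  91  90  89 127 180 186 185 186 186 186 184]
190 441 449 467 486 [138  91  92  93  91  89 128 180 185 185 184 183 183 184]
215 437 446 464 482 [124  90  91  92  91  91 147 180 185 184 184 184 184 184]
[[ 94.2  93.2 105.1 116.3]
 [ 94.5  92.9 104.8 116.9]
 [ 94.3  93.4 105.5 116.9]
 [ 94.3  93.4 105.6 117.1]
 [ 94.3  93.5 105.2 116.8]]
median mm [ 94.3  93.2 105.2 116.8] gap 11.5
```

step_arm:
  commands:
    - [0.001, 0, -0.0002, 0, 0, 0]
    - [0.001, 0, 0, 0, 0, 0]
    - [0, 0, 0, 0, 0, 0]
    - [0, 0, 0, 0, 0, 0]
    - [0, 0, 0, 0, 0, 0]
    - [0, 0, 0, 0, 0, 0]
    - [0, 0, 0, 0, 0, 0]
    - [0, 0, 0, 0, 0, 0]

```text
time: 30.3
ee_pos: [0.6427, 0.023, 0.0407]
eef_rot: [0.996, 0.088, -0.005, 0.001]
ft_force: [-16.1, -4.4, 6.5]
width: 0.0139
```

```bash
python3 gap2.py
python3 - <<'E'
from h import *
s=read_state();R=Ro.from_quat(s['eef_rot']).as_matrix();print('yaw',np.degrees(np.arctan2(R[1,0],R[0,0])),'pitch',R[2,0],R[2,1],'vel',np.abs(s['joint_vel']).max(),s['width'])
front=s['ee_pos'][:2]+.093*R[:2,0];print(front)
k=get_calibration('wrist');c=camera('wrist')[:,:,::-1].astype(int);Rt=Ro.from_quat(s['eef_rot'])
# left ends: plate corner and bar corner rows
for u,n in((436,'plate'),(440,'plate'),(458,'bar'),(464,'bar')):print(n,u,c[86:120:2,u].mean(1).astype(int))
f=lambda u,v,z:Rt.inv().apply(np.r_[ray('wrist',u,v,z,k),z]-s['ee_pos'])[:2].round(4)
print(f(438,100,.016),f(462,100,.028),'1px',f(462,101,.028))
# pillars visible
w=c[60:260,380:445];print([f(415,150,.046),f(402,235,.046)])
E
```

```text
30.3 [0.6427 0.023  0.0407] [-16.1  -4.4   6.5]
165 443 452 470 486 [136  90  90  89  89 107 174 185 185 186 186 185 185 182]
190 441 449 467 483 [137  91  91  93  92 109 174 185 186 185 184 184 183 184]
215 437 446 464 480 [123  91  90  90  89 127 177 183 184 184 183 184 184 184]
[[ 94.2  93.2 105.1 114.9]
 [ 94.5  92.9 104.8 115.4]
 [ 94.3  93.4 105.4 115.4]
 [ 94.2  93.4 105.6 115.6]
 [ 94.3  93.5 105.1 115.3]]
median mm [ 94.3  93.2 105.2 115.2] gap 10.0
yaw 10.05936244201094 pitch -0.009722745679485117 0.0004127374605119667 vel 0.001878598351168887 0.014220873914034414
[0.73428357 0.03919714]
plate 436 [187 187 187 187 187 188 205 210 211 211 208 210 211 210 210 210 209]
plate 440 [185 184 184 183 185 184 201 209 210 210 210 209 209 209 211 209 210]
bar 458 [193 193 192 195 195 194 184 186 187 187 187 188 190 187 187 188 190]
bar 464 [195 194 194 193 195 193 185 186 187 189 186 187 187 187 187 187 186]
[ 0.0885 -0.0895] [ 0.097  -0.0902] 1px [ 0.097  -0.0897]
[array([ 0.0622, -0.0636]), array([ 0.0599, -0.0233])]
```

Gap about 10 mm, left ends level within 1 mm, parallel and still. I hold briefly, check stability and hand in.

step_arm:
  commands:
    - [0, 0, 0, 0, 0, 0]
    - [0, 0, 0, 0, 0, 0]
    - [0, 0, 0, 0, 0, 0]
    - [0, 0, 0, 0, 0, 0]
    - [0, 0, 0, 0, 0, 0]
    - [0, 0, 0, 0, 0, 0]

```text
time: 31.0
ee_pos: [0.6427, 0.023, 0.0407]
eef_rot: [0.996, 0.088, -0.005, 0.001]
ft_force: [-15.4, -4.3, 5.8]
width: 0.0135
```

```bash
python3 gap2.py | tail -1; python3 -c "
from bench import *
print(close_job())"
```

```text
median mm [ 94.3  93.2 105.2 115.2] gap 10.0
the job is handed in; nothing more can be done
None
```

I put both spare pillars into the two outer pockets. I then slid the carrier square and central against the fence and handed the job in at about 31 s, with the gripper still on the post and pushing. The hand-in gave no verdict.

**Last checks:**
- **Fence:** the gap reads 10.0 mm. My reading of the open gap was 17.5 mm rather than 20, so I also tracked the distance from block to bar front. That puts the depth at about 9 to 10 mm, or roughly 10 N of spring force.
- **Push:** the wrist reads about 16 N along the push. I put the extra 6 N or so down to the carrier's friction on the bench.
- **Alignment:** the carrier is square to the fence within about 0.01 rad, and the left ends line up within about 1 mm.
- **Stillness:** the carrier was still, and the tool tilt was about 0.01 rad.
- **Pillars:** all four looked seated in the close picture before the slide. The two that stayed in view were still in place just before the push.

**What went wrong or disagreed:**
- **First grasp:** I lifted while the fingers were still closing, so that pillar was held low and about 2 mm off-centre. It met up to 21 N going in, and after release I measured it as seated.
- **Carrier position:** pocket 3 first measured about 2 mm from where I expected it, so I corrected the aim before lowering the second spare. A later carrier fix did not show a shift.
- **Sliding load:** the arm pressed down with up to 17 N during the slide. I eased that to about 6 N.
- **Pictures:** I viewed 12, two over the budget.

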